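Spin the slack wing nut home on the record press

TASK

One of the two wing nuts on the record press has been left slack, standing a few millimetres up its stud, while the other is already tight. Spin the slack one clockwise (seen from above) by pushing its wings round with a fingertip, stroke after stroke, until it is fully home on its washer and turns no further. Work gently: do not pinch the nut or force it hard against its stop, and leave the tight nut, the mug, the figurine and the brush alone; finish with the hand clear.

Things in the scene. Friction and masses are not known exactly. Their poses are not given: they have to be found in the camera images.
- press: Fixed wooden press for 7-inch records, origin under its centre on the table. Base board 200 (x) x 300 (y) x 18 mm, black record, and over it a plank along y, x -48 to +43 mm, flat top 38 mm above the table. Vertical studs with wing nuts at x = 0, y = +115 and -115 mm; which one is slack varies. The +x side and the plank's ends are open; an upright rib closes the -x side.
- rib (a point): Middle of the top edge of the press's upright wooden rib, at x = -41.5 mm in the press's frame, 80 mm above the table. The rib is 13 mm thick, 300 mm long, along the plank's -x edge; its face is 35 mm from the stud axes and leaves a 24 mm gap to a hub: too tight for a fingertip to circle a nut, so it strokes on the open side, lifts and starts again.
- slack_axis (a point): Point on the vertical axis of the slack nut's stud, on top of its fixed washer, 40 mm above the table. Fixed. Washer 28 mm across; stud 10 mm across, its top 28 mm above this point.
- slack_wing (a point): Centre of one of the slack nut's two opposite wings, 21 mm from the axis, 17 mm above the nut's underside; it turns and rises with the nut. Each wing is an upright disc 24 mm across, 6 mm thick, in a plane through the axis: 9 to 33 mm from the axis, 5 to 29 mm above the underside. The hub is 22 mm across, 14 mm high. Steel.
- slack_nut (a joint): Turn of the slack nut, rad: 0 is fully home on the washer (hard stop), positive is unscrewed, growing counter-clockwise seen from above. It starts at 5.5 to 8.5 rad. The nut rises 4 mm per turn (0.64 mm per rad). It runs lightly (about 0.015 N m) and stays where it is left.
- tight_axis (a point): The same point on the stud of the tight nut, 40 mm above the table. Fixed.
- tight_wing (a point): Centre of one wing of the tight nut, which is the same size and shape as the slack one and must stay as it is.
- tight_nut (a joint): Turn of the tight nut, rad: 0 is home, where it starts. It is stiff (0.5 N m). To be left alone.
- mug: Loose white mug, 76 mm across, 85 mm tall, with a handle on its +y side; origin under its centre. It stands past one end of the press. To be left alone.
- figurine: Loose terracotta figurine, 52 mm across the foot, 84 mm tall; origin under its centre. To be left alone.
- brush: Loose record brush lying flat, 35 x 100 x 28 mm (long along its y); origin under its centre. To be left alone.

How it is judged:
By the outcome, as a careful person would: the job done as asked, in the order asked, and still so for the second after the job is handed in, with the robot touching nothing.
It also fails if it takes over 64 s, if anything falls off the work surface, if the arm or the gripper's body presses on something with over 40 N, if the wrist force passes 120 N, or if a joint passes its speed limit or range.

ROBOT

A 6-joint arm with a two-finger parallel gripper is mounted at the origin on the work surface. World frame = base frame: x ahead of the robot, y to its left, z up, the work surface at z = 0. Lengths are in m, angles in rad, forces in N, time in s.
With the tool pointing down it reaches from about 0.3 to 0.775 m from the base axis. Payload 14.6 kg.
Tool frame: the origin (TCP) lies at the centre of the arm's flange, where the gripper is bolted on; the fingertips stand 199 mm ahead of it and the grasp point (between the pads) lies 180 mm ahead of it; z points along the fingers, y is the line along which they close (so a half turn about z gives the same grasp; the last joint's range is limited). The gripper opens to 94 mm and grips with 3 to 60 N. Pads are 16 mm wide; open, the fingers measure 119 mm over their backs; the gripper's body (75 mm by 177 mm) begins 78 mm behind the grasp point.
Start: joints at [-0.067, 0.3, 1.521, -0, 1.321, -0.067], TCP at [0.55, -0, 0.405] pointing down, gripper open.
Joint ranges: [-3.03, 3.03], [-0.79, 2.21], [0.23, 2.52], [-1.04, 4.18], [0, 3.07], [-2.55, 2.55]. Speed limits (rad/s): [2.22, 2.22, 2.57, 3.14, 3.14, 3.14].

INTERFACE

Orientations are given as [roll, pitch, yaw] about the fixed x, y, z axes, in that order (R = Rz(yaw) Ry(pitch) Rx(roll)).
In Python, from station import ctrl gives the robot as it stands. The module is installed in compiled form; this text tells all that it offers.
- The arm moves only by the tool servo_tool, never from a script. Its argument "motion" is a list of rows, each a list of 5 numbers: the closure, from 0 (fully open) to 1 (shut), then the shift along the world's x, y, z in cm, then the turn about the world's z in degrees. A call has 1 to 20 rows; each row is the pose to reach, as a shift and turn from the pose commanded when the call began; what a row does not reach only later rows make up. A row lasts 1/8 s, in which the tool goes at most 62.5 mm and 10.7 degrees, less where a joint would pass 70% of its speed; a pose out of reach is approached as far as the arm can. A call with a gripper value outside its range is refused whole. The fingers move at their own pace and stop on an object; "squeeze" is the grip in N (left out, the last holds). Time passes only in rows, so rows that repeat a pose let the fingers close. It gives the time, the measured TCP pose, the force, the opening and the grip force at its end, in the units of the state.
- ctrl.get_obs(): the state, without advancing time (a new reading comes with each control period).
- ctrl.camera(name): name is "scene" or "side" or "wrist"; returns a dict with "image" (384x512x3 uint8, red, green, blue), "fx", "fy", "cx", "cy" (pixels), "camera_from_world" (4x4, takes a point from world to camera coordinates); the wrist camera has in their place "hand_eye" (4x4, takes a point from camera to tool coordinates, whose origin is the TCP and whose axes are the flange's). Camera axes: x right, y up, looking along -z (the intrinsics and any distortion apply to the point x, -y, -z); pixel columns grow to the right and rows downward; lengths in m; the calibration is good to about 2 mm. A picture is of the moment at which its call begins: read the wrist's pose just before it. There is no depth.
- ctrl.hand_in(): hands the job in; it is judged then, once.
The state is a dict: "time_s": time; "qpos": joint angles; "joint_vel": joint speeds; "tau": joint torques, N m; "ee_pos": TCP position; "eef_rot": TCP orientation; "force": force on the tool from outside, world axes, zero at the start; "moment": the same for the moment, N m; "grip_width": finger opening in m; "grip_force": force on a finger pad.
Only numpy, scipy, OpenCV 4.12 (cv2) and the standard library are available. Lean on these libraries where they do the work, as an engineer would, in place of code of your own. Each camera call takes 0.05 s, during which the arm holds its last target. There are 200 camera calls.

## Working session

There is one attempt and no reset: what is moved stays moved. The work goes in short steps, Python scripts to look and compute and a tool call to move; the robot and the scene stay as the last step left them, time stands still between calls to the robot, and variables do not carry over. Pictures are saved under pics/ and viewed, at most 10 in all, crops included, and the job is handed in when it is done.

Besides the shell and the picture viewer there is one more tool, called after "Request:" as name(argument=value, ...), one argument or row to a line, values as JSON. servo_tool: Moves the arm, as the interface text tells. Its arguments: {"type":"object","properties":{"motion":{"type":"array","items":{"type":"array","items":{"type":"number"}}},"squeeze":{"type":"number"}},"required":["motion"]}

```bash
mkdir -p pics; cat > h.py <<'E'
from station import ctrl
import numpy as np, cv2
def ray(c,u,v,obs=None):
    d=np.array([(u-c['cx'])/c['fx'],-(v-c['cy'])/c['fy'],-1.])
    M=np.linalg.inv(c['camera_from_world']) 
    return M[:3,3],M[:3,:3]@d
def onz(c,u,v,z):
    o,d=ray(c,u,v); return o+d*(z-o[2])/d[2]
def proj(c,p):
    q=c['camera_from_world']@np.r_[p,1]; return c['cx']+c['fx']*q[0]/-q[2], c['cy']-c['fy']*q[1]/-q[2]
E
python3 - <<'E'
from h import *
print(ctrl.get_obs())
a=[]
for n in ("scene","side"):
    c=ctrl.camera(n); cv2.imwrite(f"pics/{n}0.png",c['image'][:,:,::-1]); print(n,{k:c[k] for k in c if k!='image'})
E
```

```text
{'time_s': 0.0, 'qpos': array([-6.65690221e-02,  3.00438590e-01,  1.52157722e+00,  2.82141932e-05,
        1.32067923e+00, -6.65959125e-02]), 'joint_vel': array([ 3.27697340e-04, -2.86047666e-04,  1.07670687e-03,  1.09177147e-03,
        3.95120628e-05, -1.74052420e-03]), 'tau': array([-1.53750298e-03, -5.31805658e+01, -3.52735734e+01,  7.07558286e-02,
        2.43994006e-02, -4.79655944e-05]), 'ee_pos': array([5.49963827e-01, 1.84730473e-05, 4.04105671e-01]), 'eef_rot': array([-3.14049453e+00, -1.00628106e-04,  1.57081616e+00]), 'force': array([-0.09259187,  0.69616705,  0.82351493]), 'moment': array([-0.00602518,  0.00873247,  0.00418583]), 'grip_force': 0.0, 'grip_width': 0.09394999996310442}
scene {'fx': 434.8360383642443, 'fy': 434.8360383642443, 'cx': 259.12907431343353, 'cy': 190.99400337732092, 'camera_from_world': array([[ 0.54057384,  0.84109692,  0.01832772, -0.36527892],
       [-0.60499358,  0.37350731,  0.7031892 ,  0.30511186],
       [ 0.58460473, -0.39121384,  0.71076651, -1.31468242],
       [ 0.        ,  0.        ,  0.        ,  1.        ]])}
side {'fx': 399.9844785785739, 'fy': 399.9844785785739, 'cx': 258.1846657907702, 'cy': 196.67772778307383, 'camera_from_world': array([[ 0.78440103, -0.6201096 , -0.01338295, -0.48440362],
       [ 0.39769389,  0.48626678,  0.77806438, -0.33450125],
       [-0.47597751, -0.61563682,  0.62804197, -0.64007736],
       [ 0.        ,  0.        ,  0.        ,  1.        ]])}
```

View pics/scene0.png

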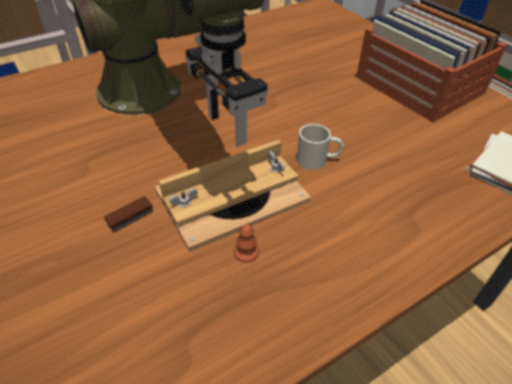

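View pics/side0.png

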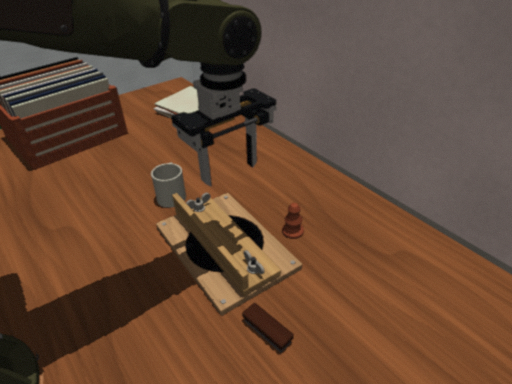

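The scene view shows nuts near (184,198) and (275,163), with the mug at (314,146), figurine (246,245) and brush (128,213). The side view has nuts near (198,203) and (252,264), and the rib lies on the robot's side.

```bash
python3 - <<'E'
import cv2, numpy as np
a=cv2.imread('pics/scene0.png');b=cv2.imread('pics/side0.png')
f=lambda i,x,y,w,h,s:cv2.resize(i[y:y+h,x:x+w],None,fx=s,fy=s,interpolation=cv2.INTER_CUBIC)
top=np.hstack([f(a,150,130,80,60+0,5)[:300], f(b,180,180,80,60,5)])
A=f(a,150,135,160,110,5) 
o=np.vstack([np.hstack([f(a,155,175,80,60,5),f(a,240,135,80,60,5)]),np.hstack([f(b,215,235,80,60,5),f(b,160,180,80,60,5)])])
cv2.imwrite('pics/c1.png',o)
E
```

```text
(no output)
```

View pics/c1.png

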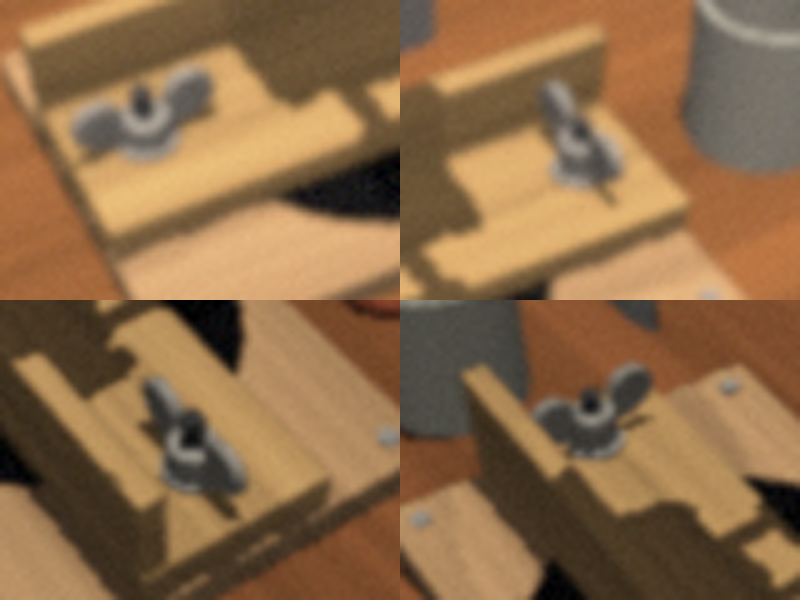

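```bash
python3 - <<'E'
from h import *
s=ctrl.camera("scene");d=ctrl.camera("side")
def tri(p,q):
    A=[];B=[]
    for c,(u,v) in((s,p),(d,q)):
        o,r=ray(c,u,v);r/=np.linalg.norm(r);P=np.eye(3)-np.outer(r,r);A.append(P);B.append(P@o)
    return np.linalg.solve(sum(A),sum(B))
L=tri((183,192.6),(253,257));R=tri((275.4,159.2),(198.4,198.2))
for n,p,q in(("L",(183,192.6),(253,257)),("R",(275.4,159.2),(198.4,198.2))):
    print(n,tri(p,q),onz(s,*p,.068),onz(d,*q,.068))
# wing tips tops etc: hub top ellipse centre
w=ctrl.camera("wrist");print(w['hand_eye'],w['fx'],w['cx'],w['cy'],w.keys())
cv2.imwrite('pics/w0.png',w['image'][:,:,::-1])
print(np.hypot(*(L-R)[:2]))
E
```

```text
L [ 0.52837435 -0.09796874  0.06808861] [ 0.52840391 -0.09810295  0.068     ] [ 0.52842999 -0.09770668  0.068     ]
R [0.54219973 0.12870524 0.06795378] [0.54209085 0.12888637 0.068     ] [0.54214158 0.12838651 0.068     ]
[[-1.78625063e-04  9.59859253e-01  2.80482052e-01  8.15555080e-02]
 [ 9.99999969e-01  1.22263438e-04  2.18443087e-04  5.27334875e-04]
 [ 1.75381918e-04  2.80482082e-01 -9.59859245e-01  2.01730645e-02]
 [ 0.00000000e+00  0.00000000e+00  0.00000000e+00  1.00000000e+00]] 294.3468072716998 249.85041994480784 189.37457386485323 dict_keys(['image', 'fx', 'fy', 'cx', 'cy', 'hand_eye'])
0.2270952040515964
```

View pics/w0.png

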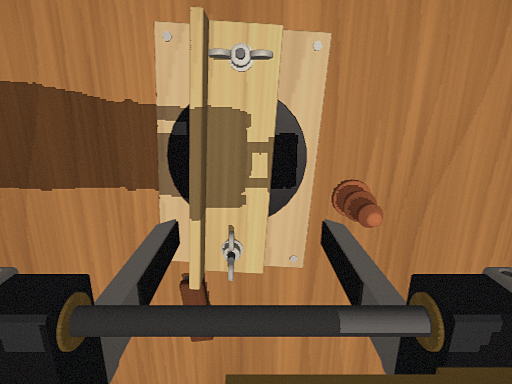

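The wrist view shows the press with the +y nut (240,55) having wings roughly along x, and the -y nut (231,250) with wings along y.

```bash
cat >> h.py <<'E'
def tri(s,d,p,q):
    A=[];B=[]
    for c,(u,v) in((s,p),(d,q)):
        o,r=ray(c,u,v);r=r/np.linalg.norm(r);P=np.eye(3)-np.outer(r,r);A.append(P);B.append(P@o)
    return np.linalg.solve(sum(A),sum(B))
E
python3 - <<'E'
from h import *
s=ctrl.camera("scene");d=ctrl.camera("side")
for n,p,q in(("L-y",(175,200.4),(260,268.6)),("L+y",(193,194),(247.6,255.6)),("R-x",(271.4,156),(190.6,205.4)),("R+x",(281,166),(206,198.4))): print(n,tri(s,d,p,q).round(4))
im=cv2.imread('pics/w0.png')
f=lambda x,y,w,h:cv2.resize(im[y:y+h,x:x+w],None,fx=6,fy=6,interpolation=cv2.INTER_CUBIC)
A=f(200,30,80,50);B=f(200,215,60,80)
sc=cv2.imread('pics/scene0.png')
cv2.imwrite('pics/c2.png',np.hstack([cv2.resize(A,(400,250)),cv2.resize(B[:,:],(225,300))[:250]]))
E
```

```text
L-y [ 0.528  -0.1189  0.0541]
L+y [ 0.5301 -0.077   0.0537]
R-x [0.5201 0.1317 0.0578]
R+x [0.5615 0.1303 0.0586]
```

```bash
python3 - <<'E'
from h import *
s=ctrl.camera("scene");d=ctrl.camera("side")
print(onz(s,314,130,.085),onz(d,167,172,.085))
C=np.array([54.2,12.95])
def pose(phi,gap=0,r=2.6):
    a=np.deg2rad(phi);u=np.array([np.cos(a),np.sin(a)]);n=np.array([-u[1],u[0]])
    return C+r*u+(1.1+gap)*n
for p in range(100,-131,-10): print(p,pose(p).round(2), pose(p,.6).round(2))
E
```

```text
[0.51805629 0.25732168 0.085     ] [0.5265642 0.2467514 0.085    ]
100 [52.67 15.32] [52.07 15.22]
90 [53.1  15.55] [52.5  15.55]
80 [53.57 15.7 ] [52.98 15.81]
70 [54.06 15.77] [53.49 15.97]
60 [54.55 15.75] [54.03 16.05]
50 [55.03 15.65] [54.57 16.03]
40 [55.48 15.46] [55.1  15.92]
30 [55.9 15.2] [55.6  15.72]
20 [56.27 14.87] [56.06 15.44]
10 [56.57 14.48] [56.47 15.08]
0 [56.8  14.05] [56.8  14.65]
-10 [56.95 13.58] [57.06 14.17]
-20 [57.02 13.09] [57.22 13.66]
-30 [57.  12.6] [57.3  13.12]
-40 [56.9  12.12] [57.28 12.58]
-50 [56.71 11.67] [57.17 12.05]
-60 [56.45 11.25] [56.97 11.55]
-70 [56.12 10.88] [56.69 11.09]
-80 [55.73 10.58] [56.33 10.68]
-90 [55.3  10.35] [55.9  10.35]
-100 [54.83 10.2 ] [55.42 10.09]
-110 [54.34 10.13] [54.91  9.93]
-120 [53.85 10.15] [54.37  9.85]
-130 [53.37 10.25] [53.83  9.87]
```

Request:
servo_tool(
  motion=[
    [1,0,2,0,0],
    [1,0.5,6,0,0],
    [1,1,10,0,0],
    [1,1.8,14.65,0,0],
    [1,1.8,14.65,0,0],
    [1,1.8,14.65,-4,0],
    [1,1.8,14.65,-8,0],
    [1,1.8,14.65,-8,0],
    [1,1.8,14.65,-8,0],
    [1,1.8,14.65,-8,0],
  ],
  squeeze=10,
)

```text
time_s: 1.7
ee_pos: [0.5682, 0.1465, 0.3266]
eef_rot: [3.139, -0.001, 1.571]
force: [-0.4, 0.4, -0.2]
grip_width: 0.0007
grip_force: 0.0
```

Request:
servo_tool(
  motion=[
    [1,0,0,-2,0],
    [1,0,0,-4,0],
    [1,0,0,-5,0],
    [1,0,0,-6,0],
    [1,0,0,-7,0],
    [1,0,0,-7.3,0],
    [1,0,0,-7.3,0],
  ],
)

```text
time_s: 2.58
ee_pos: [0.568, 0.1465, 0.2517]
eef_rot: [3.142, -0.0, 1.571]
force: [0.5, 0.1, -0.1]
grip_width: 0.0005
grip_force: 0.0
```

```bash
python3 - <<'E'
from h import *
s=ctrl.camera("scene")['image'];d=ctrl.camera("side")['image'];w=ctrl.camera("wrist")['image']
f=lambda i,x,y,w,h:cv2.resize(i[y:y+h,x:x+w],(400,300),interpolation=cv2.INTER_CUBIC)
cv2.imwrite('pics/c3.png',np.vstack([np.hstack([f(s,230,120,80,60),f(d,160,160,80,60)]),np.hstack([f(w,170,150,160,120),f(w,0,0,512,384)])])[:,:,::-1])
E
```

```text
(no output)
```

View pics/c3.png

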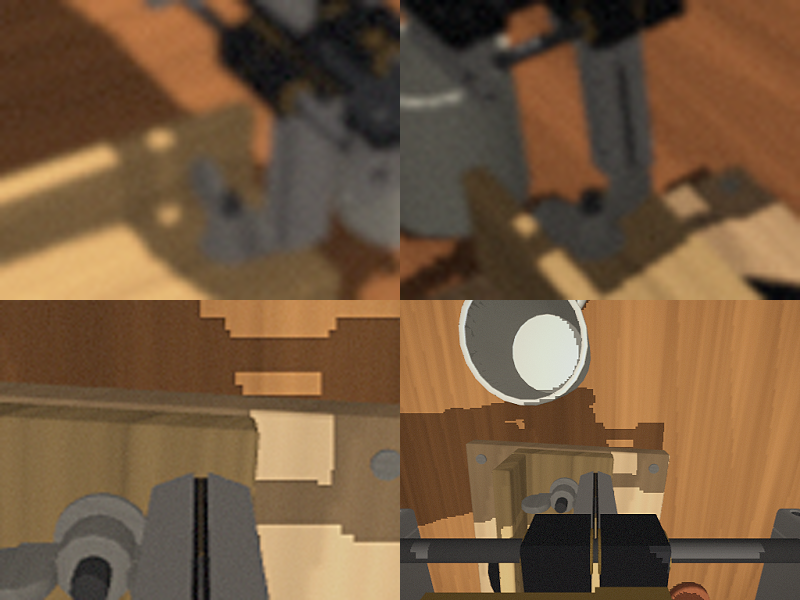

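The fingertips stand beside the slack nut on its +y side, behind the +x wing and clear of hub and mug.

Request:
servo_tool(
  motion=[
    [1,0.2,-0.3,0,0],
    [1,0.2,-0.6,0,0],
    [1,0.28,-0.85,0,-5],
    [1,0.35,-1.1,0,-10],
    [1,0.38,-1.37,0,-15],
    [1,0.41,-1.63,0,-20],
    [1,0.4,-1.89,0,-25],
    [1,0.37,-2.15,0,-30],
    [1,0.32,-2.41,0,-35],
    [1,0.25,-2.66,0,-40],
    [1,0.15,-2.9,0,-45],
    [1,0.04,-3.13,0,-50],
    [1,-0.1,-3.36,0,-55],
    [1,-0.25,-3.57,0,-60],
    [1,-0.61,-3.96,0,-70],
    [1,-0.83,-4.12,0,-75],
    [1,-1.04,-4.27,0,-80],
    [1,-1.5,-4.5,0,-90],
    [1,-2.0,-4.65,0,-100],
    [1,-2.0,-4.65,0,-100],
  ],
)

```text
time_s: 5.22
ee_pos: [0.5479, 0.0998, 0.2518]
eef_rot: [3.142, -0.0, -0.174]
force: [0.2, 0.1, -0.1]
grip_width: 0.0006
grip_force: 0.0
```

```bash
python3 - <<'E'
from h import *
s=ctrl.camera("scene")['image'];d=ctrl.camera("side")['image'];w=ctrl.camera("wrist")['image']
f=lambda i,x,y,w,h:cv2.resize(i[y:y+h,x:x+w],(400,300),interpolation=cv2.INTER_CUBIC)
cv2.imwrite('pics/c4.png',np.vstack([np.hstack([f(s,230,120,80,60),f(d,160,160,80,60)]),np.hstack([f(w,170,150,160,120),f(w,0,0,512,384)])])[:,:,::-1])
E
```

```text
(no output)
```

View pics/c4.png

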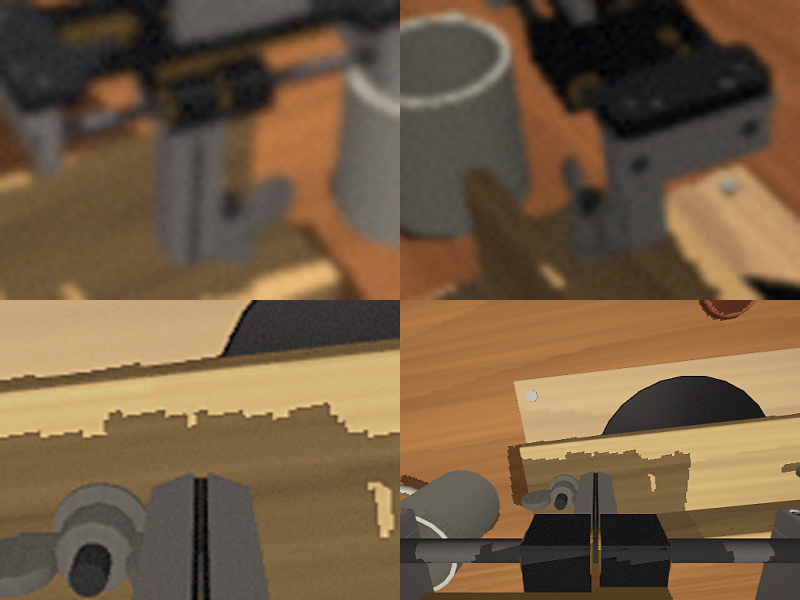

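The nut followed: its far wing now points about +80° and the fingertips sit behind the pushed wing at about -100°. I'll back off, lift, and turn back for the next wing.

Request:
servo_tool(
  motion=[
    [1,0.5,-0.1,0,0],
    [1,0.5,-0.1,2,0],
    [1,0.5,-0.1,4.5,0],
    [1,0.5,0.5,5,10],
    [1,0.5,1,5,20],
    [1,0.5,1.5,5,30],
    [1,0.5,2,5,40],
    [1,0.5,2.5,5,50],
    [1,0.5,3,5,60],
    [1,0.3,3.5,5,70],
    [1,0,4,5,80],
    [1,-0.5,4.5,5,90],
    [1,-1,5,5,100],
    [1,-1.5,5.5,5,110],
    [1,-1.88,6.02,5,120],
    [1,-1.88,6.02,5,130],
    [1,-1.88,6.02,5,140],
    [1,-1.88,6.02,5,150],
    [1,-1.88,6.02,5,160],
    [1,-1.88,6.02,5,170],
  ],
)

```text
time_s: 7.88
ee_pos: [0.5295, 0.1602, 0.3017]
eef_rot: [3.142, 0.0, 2.8]
force: [0.2, 0.4, 0.0]
grip_width: 0.0004
grip_force: 0.0
```

Request:
servo_tool(
  motion=[
    [1,0,0,0,10],
    [1,0,0,0,10],
    [1,0,0,-1.5,10],
    [1,0,0,-2.5,10],
    [1,0,0,-3.5,10],
    [1,0,0,-4.5,10],
    [1,0,0,-5,10],
    [1,0,0,-5,10],
  ],
)

```text
time_s: 8.88
ee_pos: [0.5292, 0.1602, 0.2513]
eef_rot: [-3.141, -0.0, 2.967]
force: [-0.1, -0.1, 0.9]
grip_width: 0.0005
grip_force: 0.0
```

```bash
python3 - <<'E'
from h import *
print(ctrl.get_obs()['qpos'])
C=np.array([54.2,12.95])
for p in range(80,-101,-10):
    a=np.deg2rad(p);u=np.array([np.cos(a),np.sin(a)]);n=np.array([-u[1],u[0]])
    print(p-80,(C+2.8*u+1.1*n-[52.92,16.02]).round(2))
E
```

```text
[ 2.27714288e-01  4.80369682e-01  1.65674288e+00  2.00969048e-06
  1.00495776e+00 -1.16842004e+00]
0 [ 0.68 -0.12]
-10 [ 1.2  -0.06]
-20 [ 1.73 -0.1 ]
-30 [ 2.24 -0.22]
-40 [ 2.72 -0.43]
-50 [ 3.15 -0.72]
-60 [ 3.53 -1.08]
-70 [ 3.85 -1.5 ]
-80 [ 4.08 -1.97]
-90 [ 4.23 -2.47]
-100 [ 4.29 -2.99]
-110 [ 4.25 -3.52]
-120 [ 4.13 -4.03]
-130 [ 3.92 -4.51]
-140 [ 3.63 -4.94]
-150 [ 3.27 -5.32]
-160 [ 2.85 -5.64]
-170 [ 2.38 -5.87]
-180 [ 1.88 -6.02]
```

Request:
servo_tool(
  motion=[
    [1,0.68,-0.12,0,0],
    [1,1.2,-0.06,0,-10],
    [1,1.73,-0.1,0,-20],
    [1,2.24,-0.22,0,-30],
    [1,2.72,-0.43,0,-40],
    [1,3.15,-0.72,0,-50],
    [1,3.53,-1.08,0,-60],
    [1,3.85,-1.5,0,-70],
    [1,4.08,-1.97,0,-80],
    [1,4.23,-2.47,0,-90],
    [1,4.29,-2.99,0,-100],
    [1,4.25,-3.52,0,-110],
    [1,4.13,-4.03,0,-120],
    [1,3.92,-4.51,0,-130],
    [1,3.63,-4.94,0,-140],
    [1,3.27,-5.32,0,-150],
    [1,2.85,-5.64,0,-160],
    [1,2.38,-5.87,0,-170],
    [1,1.88,-6.02,0,-180],
    [1,1.88,-6.02,0,-180],
  ],
)

```text
time_s: 11.38
ee_pos: [0.5483, 0.0998, 0.2521]
eef_rot: [-3.141, -0.001, -0.174]
force: [-1.1, 0.2, -1.2]
grip_width: 0.0001
grip_force: 0.0
```

Request:
servo_tool(
  motion=[
    [1,0.5,-0.1,0,0],
    [1,0.5,-0.1,2,0],
    [1,0.5,-0.1,4.5,0],
    [1,0.5,0.5,5,10],
    [1,0.5,1,5,20],
    [1,0.5,1.5,5,30],
    [1,0.5,2,5,40],
    [1,0.5,2.5,5,50],
    [1,0.5,3,5,60],
    [1,0.3,3.5,5,70],
    [1,0,4,5,80],
    [1,-0.5,4.5,5,90],
    [1,-1,5,5,100],
    [1,-1.5,5.5,5,110],
    [1,-1.88,6.02,5,120],
    [1,-1.88,6.02,5,130],
    [1,-1.88,6.02,5,140],
    [1,-1.88,6.02,5,150],
    [1,-1.88,6.02,5,160],
    [1,-1.88,6.02,5,170],
  ],
)

```text
time_s: 13.88
ee_pos: [0.5297, 0.1602, 0.3018]
eef_rot: [3.141, 0.0, 2.801]
force: [-0.4, -1.0, -0.3]
grip_width: 0.0006
grip_force: 0.0
```

```bash
python3 - <<'E'
from h import *
s=ctrl.camera("scene")['image'];d=ctrl.camera("side")['image'];w=ctrl.camera("wrist")['image']
f=lambda i,x,y,w,h:cv2.resize(i[y:y+h,x:x+w],(400,300),interpolation=cv2.INTER_CUBIC)
cv2.imwrite('pics/c5.png',np.vstack([np.hstack([f(s,230,120,80,60),f(d,160,160,80,60)]),np.hstack([f(w,170,150,160,120),f(w,0,0,512,384)])])[:,:,::-1])
E
```

```text
(no output)
```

View pics/c5.png

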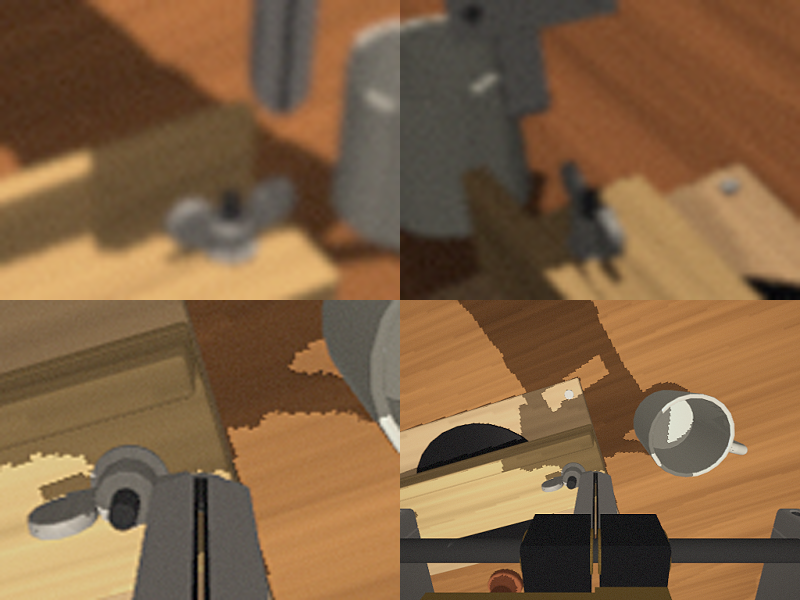

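The nut's wings now lie along about +80°/-100°, clear and undisturbed. Next stroke goes slower, watching force.

Request:
servo_tool(
  motion=[
    [1,0,0,0,10],
    [1,0,0,0,10],
    [1,0,0,-1.5,10],
    [1,0,0,-2.5,10],
    [1,0,0,-3.5,10],
    [1,0,0,-4.5,10],
    [1,0,0,-5,10],
    [1,0,0,-5,10],
    [1,0.68,-0.12,-5,10],
    [1,0.94,-0.09,-5,5],
    [1,1.2,-0.06,-5,0],
    [1,1.47,-0.08,-5,-5],
    [1,1.73,-0.1,-5,-10],
    [1,1.99,-0.16,-5,-15],
    [1,2.24,-0.22,-5,-20],
  ],
)

```text
time_s: 15.9
ee_pos: [0.552, 0.1579, 0.252]
eef_rot: [3.141, 0.0, 2.44]
force: [-1.3, 0.5, 0.2]
grip_width: 0.0008
grip_force: 0.4
```

```bash
python3 - <<'E'
from h import *
C=np.array([54.2,12.95])
def P(p):
    a=np.deg2rad(p);u=np.array([np.cos(a),np.sin(a)]);n=np.array([-u[1],u[0]]);return C+2.8*u+1.1*n
for b in range(50,-91,-20):
    print(b,*[(np.r_[P(b-k)-P(b)].round(2).tolist()+[-k]) for k in (4,8,12,16,20)])
E
```

```text
50 [0.2, -0.07, -4] [0.39, -0.16, -8] [0.57, -0.26, -12] [0.75, -0.37, -16] [0.92, -0.5, -20]
30 [0.16, -0.14, -4] [0.31, -0.28, -8] [0.45, -0.44, -12] [0.58, -0.61, -16] [0.69, -0.78, -20]
10 [0.1, -0.18, -4] [0.19, -0.37, -8] [0.27, -0.57, -12] [0.33, -0.77, -16] [0.38, -0.97, -20]
-10 [0.03, -0.21, -4] [0.05, -0.42, -8] [0.06, -0.63, -12] [0.05, -0.84, -16] [0.03, -1.04, -20]
-30 [-0.04, -0.21, -4] [-0.09, -0.41, -8] [-0.16, -0.61, -12] [-0.24, -0.8, -16] [-0.33, -0.99, -20]
-50 [-0.11, -0.18, -4] [-0.23, -0.35, -8] [-0.36, -0.52, -12] [-0.5, -0.67, -16] [-0.65, -0.82, -20]
-70 [-0.16, -0.13, -4] [-0.33, -0.26, -8] [-0.51, -0.36, -12] [-0.7, -0.46, -16] [-0.89, -0.55, -20]
-90 [-0.2, -0.07, -4] [-0.4, -0.13, -8] [-0.61, -0.17, -12] [-0.81, -0.19, -16] [-1.02, -0.21, -20]
```

```bash
python3 - <<'E'
from h import *
C=np.array([54.2,12.95])
def P(p):
    a=np.deg2rad(p);u=np.array([np.cos(a),np.sin(a)]);n=np.array([-u[1],u[0]]);return C+2.8*u+1.1*n
for b in range(50,-101,-6):
    print(b,(P(b-3)-P(b)).round(2),(P(b-6)-P(b)).round(2))
E
```

```text
50 [ 0.15 -0.05] [ 0.29 -0.12]
44 [ 0.14 -0.07] [ 0.28 -0.15]
38 [ 0.13 -0.08] [ 0.26 -0.17]
32 [ 0.12 -0.1 ] [ 0.24 -0.2 ]
26 [ 0.11 -0.11] [ 0.22 -0.22]
20 [ 0.1  -0.12] [ 0.2  -0.25]
14 [ 0.09 -0.13] [ 0.17 -0.27]
8 [ 0.07 -0.14] [ 0.14 -0.28]
2 [ 0.06 -0.15] [ 0.11 -0.3 ]
-4 [ 0.04 -0.15] [ 0.08 -0.3 ]
-10 [ 0.03 -0.16] [ 0.05 -0.31]
-16 [ 0.01 -0.16] [ 0.01 -0.31]
-22 [-0.01 -0.16] [-0.02 -0.31]
-28 [-0.02 -0.16] [-0.05 -0.31]
-34 [-0.04 -0.15] [-0.08 -0.3 ]
-40 [-0.05 -0.15] [-0.12 -0.29]
-46 [-0.07 -0.14] [-0.15 -0.28]
-52 [-0.08 -0.13] [-0.17 -0.26]
-58 [-0.1  -0.12] [-0.2  -0.24]
-64 [-0.11 -0.11] [-0.22 -0.22]
-70 [-0.12 -0.1 ] [-0.25 -0.2 ]
-76 [-0.13 -0.09] [-0.27 -0.17]
-82 [-0.14 -0.07] [-0.28 -0.14]
-88 [-0.15 -0.06] [-0.3  -0.11]
-94 [-0.15 -0.04] [-0.3  -0.08]
-100 [-0.16 -0.03] [-0.31 -0.05]
```

Request:
servo_tool(
  motion=[
    [1,0.16,-0.06,0,-3],
    [1,0.3,-0.11,0,-6],
    [1,0.3,-0.11,0,-6],
  ],
)

```text
time_s: 16.27
ee_pos: [0.5549, 0.1568, 0.2519]
eef_rot: [3.141, 0.0, 2.339]
force: [-0.4, 1.4, 1.1]
grip_width: 0.0004
grip_force: 0.2
```

Request:
servo_tool(
  motion=[
    [1,0.14,-0.07,0,-3],
    [1,0.28,-0.15,0,-6],
    [1,0.28,-0.15,0,-6],
  ],
)

```text
time_s: 16.65
ee_pos: [0.5576, 0.1554, 0.2518]
eef_rot: [3.141, 0.0, 2.235]
force: [-0.6, 0.2, 0.0]
grip_width: 0.0004
grip_force: 0.2
```

Request:
servo_tool(
  motion=[
    [1,0.13,-0.08,0,-3],
    [1,0.26,-0.17,0,-6],
    [1,0.26,-0.17,0,-6],
  ],
)

```text
time_s: 17.02
ee_pos: [0.56, 0.1537, 0.2517]
eef_rot: [3.141, 0.0, 2.131]
force: [-0.9, 1.3, 0.1]
grip_width: 0.0002
grip_force: 0.2
```

Request:
servo_tool(
  motion=[
    [1,0.12,-0.1,0,-3],
    [1,0.24,-0.2,0,-6],
    [1,0.24,-0.2,0,-6],
  ],
)

```text
time_s: 17.4
ee_pos: [0.5624, 0.1517, 0.2517]
eef_rot: [3.142, 0.0, 2.027]
force: [-1.5, 0.8, 0.7]
grip_width: 0.0005
grip_force: 0.2
```

Request:
servo_tool(
  motion=[
    [1,0.11,-0.11,0,-3],
    [1,0.22,-0.22,0,-6],
    [1,0.22,-0.22,0,-6],
  ],
)

```text
time_s: 17.77
ee_pos: [0.5646, 0.1495, 0.2517]
eef_rot: [3.142, 0.0, 1.922]
force: [-0.9, 0.1, 0.3]
grip_width: 0.0005
grip_force: 0.2
```

Request:
servo_tool(
  motion=[
    [1,0.1,-0.12,0,-3],
    [1,0.2,-0.25,0,-6],
    [1,0.2,-0.25,0,-6],
  ],
)

```text
time_s: 18.15
ee_pos: [0.5666, 0.147, 0.2516]
eef_rot: [3.142, -0.0, 1.818]
force: [-1.0, -0.3, 0.3]
grip_width: 0.0009
grip_force: 0.2
```

Request:
servo_tool(
  motion=[
    [1,0.09,-0.13,0,-3],
    [1,0.17,-0.27,0,-6],
    [1,0.17,-0.27,0,-6],
  ],
)

```text
time_s: 18.52
ee_pos: [0.5683, 0.1443, 0.2516]
eef_rot: [3.142, 0.0, 1.713]
force: [-0.1, 0.2, 0.2]
grip_width: 0.0003
grip_force: 0.2
```

Request:
servo_tool(
  motion=[
    [1,0.07,-0.14,0,-3],
    [1,0.14,-0.28,0,-6],
    [1,0.14,-0.28,0,-6],
  ],
)

```text
time_s: 18.9
ee_pos: [0.5697, 0.1415, 0.2516]
eef_rot: [3.142, -0.0, 1.608]
force: [-0.7, 0.7, -0.6]
grip_width: 0.0005
grip_force: 0.2
```

Request:
servo_tool(
  motion=[
    [1,0.06,-0.15,0,-3],
    [1,0.11,-0.3,0,-6],
    [1,0.11,-0.3,0,-6],
  ],
)

```text
time_s: 19.27
ee_pos: [0.5708, 0.1385, 0.2516]
eef_rot: [3.142, 0.0, 1.504]
force: [-0.1, 0.7, -1.2]
grip_width: 0.0003
grip_force: 0.2
```

Request:
servo_tool(
  motion=[
    [1,0.04,-0.15,0,-3],
    [1,0.08,-0.3,0,-6],
    [1,0.08,-0.3,0,-6],
  ],
)

```text
time_s: 19.65
ee_pos: [0.5716, 0.1356, 0.2517]
eef_rot: [3.142, -0.0, 1.399]
force: [0.2, 0.2, -0.8]
grip_width: 0.0004
grip_force: 0.2
```

Request:
servo_tool(
  motion=[
    [1,0.03,-0.16,0,-3],
    [1,0.05,-0.31,0,-6],
    [1,0.05,-0.31,0,-6],
  ],
)

```text
time_s: 20.02
ee_pos: [0.5721, 0.1325, 0.2517]
eef_rot: [3.142, -0.0, 1.294]
force: [0.3, 1.2, -0.6]
grip_width: 0.0008
grip_force: 0.6
```

Request:
servo_tool(
  motion=[
    [1,0.01,-0.16,0,-3],
    [1,0.01,-0.31,0,-6],
    [1,0.01,-0.31,0,-6],
  ],
)

```text
time_s: 20.4
ee_pos: [0.5722, 0.1303, 0.2518]
eef_rot: [3.141, -0.003, 1.189]
force: [2.9, 9.7, -2.5]
grip_width: 0.0004
grip_force: 5.3
```

Force jumped to about 10 N at 382° total (6.67 rad), matching the height estimate: the stop. I'll back off, lift clear and check.

Request:
servo_tool(
  motion=[
    [1,0,0.3,0,0],
    [1,0.3,0.8,0,0],
    [1,0.3,0.8,2,0],
    [1,0.3,0.8,5,0],
    [1,0.3,0.8,9,0],
    [1,0.3,-2,13,10],
    [1,0.3,-7,15,20],
    [1,0.3,-12,15,22],
    [1,0.3,-12,15,22],
  ],
)

```text
time_s: 21.52
ee_pos: [0.5752, 0.0067, 0.4019]
eef_rot: [3.141, 0.0, 1.569]
force: [0.2, 0.6, -0.1]
grip_width: 0.0006
grip_force: 0.0
```

```bash
python3 - <<'E'
from h import *
o=ctrl.get_obs();print(o['force'],o['ee_pos'])
s=ctrl.camera("scene")['image'];d=ctrl.camera("side")['image'];w=ctrl.camera("wrist")['image']
cv2.imwrite('pics/s9.png',s[:,:,::-1]);cv2.imwrite('pics/d9.png',d[:,:,::-1])
f=lambda i,x,y,w,h:cv2.resize(i[y:y+h,x:x+w],(400,300),interpolation=cv2.INTER_CUBIC)
cv2.imwrite('pics/c6.png',np.vstack([np.hstack([f(s,240,135,80,60),f(d,160,180,80,60)]),np.hstack([f(s,100,60,300,225),f(w,0,0,512,384)])])[:,:,::-1])
E
```

```text
[ 0.20260558  0.64513496 -0.05651882] [0.57521014 0.00671116 0.40193657]
```

View pics/c6.png

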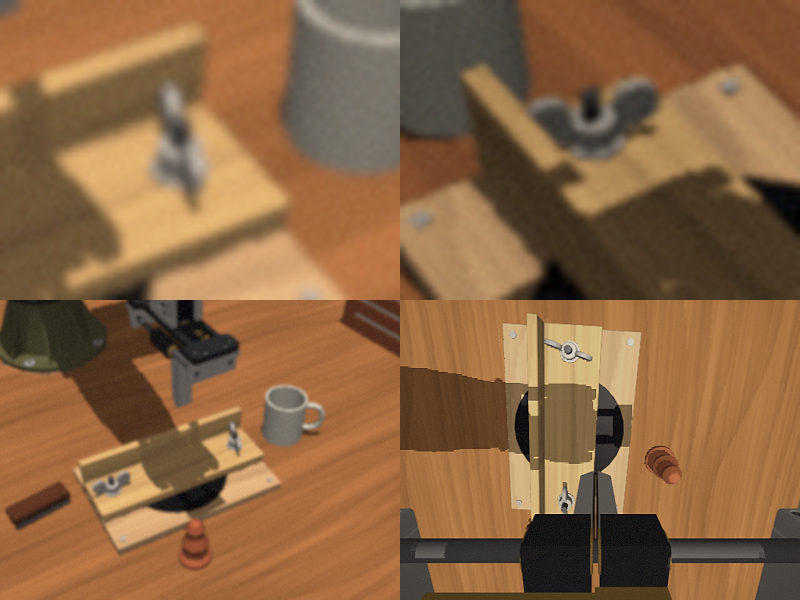

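The nut sits lower on its stud with wings at about -20°; mug, figurine, brush and tight nut look unmoved. Quick height check.

```bash
python3 - <<'E'
from h import *
s=ctrl.camera("scene");d=ctrl.camera("side")
a=tri(s,d,(274,155.5),(190.6,203.6));b=tri(s,d,(277.5,167.5),(207.2,200));print(a,b)
E
```

```text
[0.52303913 0.13685618 0.05876876] [0.56042496 0.12200727 0.05831967]
```

```bash
python3 - <<'E'
from h import *
f=lambda p,x,y:cv2.resize(cv2.imread(p)[y:y+30,x:x+40],(400,300),interpolation=cv2.INTER_CUBIC)
cv2.imwrite('pics/c7.png',np.vstack([np.hstack([f('pics/scene0.png',257,147),f('pics/side0.png',180,190)]),np.hstack([f('pics/s9.png',257,147),f('pics/d9.png',180,190)])]))
E
```

```text
(no output)
```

View pics/c7.png

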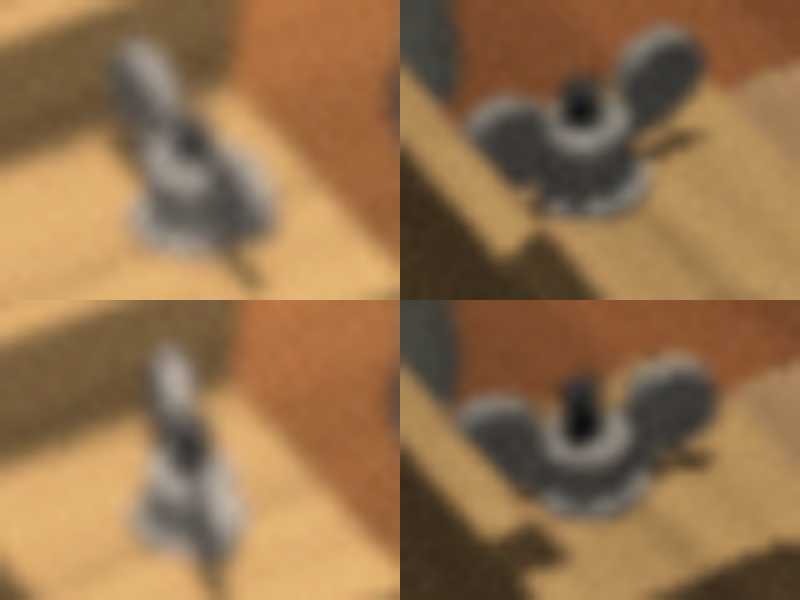

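The comparison shows the nut dropped: more stud stands above the hub (side view, hub ring from about row 125 to 140 of the crop), and the hub sits on its washer. The job is done.

```bash
python3 -c "
from station import ctrl
print(ctrl.hand_in())"
```

```text
the job is handed in; nothing more can be done
None
```

The slack nut (the +y one) is home on its washer: it turned about 382° in three strokes and stopped at roughly 10 N. The tight nut, mug, figurine and brush looked undisturbed, the hand is clear, and the job was handed in at about 22 s.

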